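# Draw the slide box home in its dock and bolt it

## Task

The slide box stands at the far end of its dock, too wide to grip: press lightly on top of its lid with the closed fingers and draw it toward you along the lane until it sits fully home against the two front stops. Then push the red-knobbed bolt fully across behind it to lock it in. The box holds glass slides, so never lean on it hard (stay under about 25 N), keep it flat in its lane, and leave the other things on the worktop where they are.

Things in the scene. Friction and masses are not known exactly. Their poses are not given: they have to be found in the camera images.
- dock: Fixed lane, 213 x 138 mm: black board, two white runners, aluminium side rails 19 mm high, two near corner stops 36 mm high, far wall 46 mm. Origin in mid-width on the board's underside, 0 to 14 mm above the worktop (screw feet); +x along the lane away from the robot, +y left (bolt's side), z up. Lane floor at z = 10 mm, 122 mm wide; stops' inner faces at x = -105 mm, far wall's at x = +92 mm; bolt crosses at x = -6 mm.
- home (a point): The point of the dock where the middle of the lid's top lies when the box is fully home against the front stops: 60 mm on the near side of the dock's origin, 48 mm above it. Same axes as the dock.
- lid_centre (a point): Middle of the lid's flat, rigid top on the dark blue slide box: closed, 89 mm along the lane x 117 mm wide x 38 mm high, 0.35 to 0.6 kg, loose in the lane, 2 mm of play each side; top 48 mm above the dock's origin; axes parallel to the dock's. Starts 96 to 107 mm short of home. Friction of the lane is low (about 0.2): a press of 6 to 15 N carries the box; pressed too lightly, the fingers slip.
- bolt (a joint): How far the bolt is pushed across, m: 0 = fully out, clear of the lane; 0.046 = fully across, at its end stop. Moves along the dock's -y with about 1.5 N of friction and stays where left. Starts 0 to 8 mm from fully out. Passes behind the box with 3 mm to spare when the box is home; otherwise it hits the box.
- bolt_knob (a point): Centre of the bolt's upright red knob: cylinder 20 mm across, 20 mm high, centre 60 mm above the dock's origin, on a stem above a 12 mm square bar whose top is at 34 mm. In the dock frame at x = -6 mm, y = +135 mm with the bolt out, +89 mm across. A grey guide 40 mm high stands at y = 69 to 84 mm. Pinch it from above or push it from its outer (+y) side.
- jar_a: Bystander: specimen jar with white lid, 49 mm across, 68 mm high, origin at the centre of its underside. To be left alone.
- iodine_bottle: Bystander: amber dropper bottle with red bulb, 34 mm across, 104 mm high, origin at the centre of its underside. To be left alone.
- petri_b: Bystander: petri dish with green contents, 88 mm across, 14 mm high, origin at the centre of its underside. To be left alone.

How it is judged:
By the outcome, as a careful person would: the job done as asked, in the order asked, and still so for the second after the job is handed in, with the robot touching nothing.
It also fails if it takes over 54 s, if anything falls off the work surface, if the arm or the gripper's body presses on something with over 40 N, if the wrist force passes 120 N, or if a joint passes its speed limit or range.

## Robot

A 6-joint arm with a two-finger parallel gripper is mounted at the origin on a cart in front of the work surface, level with it; the furniture and walls round the work are solid. World frame = base frame: x ahead of the robot, y to its left, z up, the work surface at z = 0. Lengths are in mm, angles in rad, forces in N, time in s.
With the tool pointing down it reaches from about 275 to 1000 mm from the base axis. Payload 8.4 kg.
Tool frame: the origin (TCP) lies at the very end of the fingers, on their centre line; the grasp point (between the pads) lies 19 mm behind it (r.tcp_to_grasp is the distance from the TCP to the grasp point, in mm); z points along the fingers, y is the line along which they close (so a half turn about z gives the same grasp; the last joint's range is limited). The gripper opens to 85 mm and grips with 20 to 120 N. Pads are 22 mm wide; open, the fingers measure 114 mm over their backs; the gripper's body (76 mm by 85 mm) begins 54 mm behind the grasp point. The pads swing forward as they close: fully open they stand 13 mm farther back than shut.
Start: joints at [1.188, 0.353, 1.633, -0, 1.155, -0.002], TCP at [232.288, 580.233, 231.281] pointing down, gripper open.
Joint ranges: [-2.63, 2.63], [-0.92, 2.1], [0.06, 2.66], [-1.3, 4.44], [0, 2.69], [-3.02, 3.02]. Speed limits (rad/s): [2.22, 2.22, 2.79, 3.14, 3.14, 3.14].

## Interface

Orientations are given as [roll, pitch, yaw] about the fixed x, y, z axes, in that order (R = Rz(yaw) Ry(pitch) Rx(roll)).
In Python, from rig import r gives the robot as it stands. The module is installed in compiled form; this text tells all that it offers.
- The arm moves only by the tool play_rows, never from a script. Its argument "rows" is a list of rows, each an object with "dp": the shift along the tool's x, y, z in units of 40 mm (1.0 is 40 mm), a list of three; "turn": the turn, a rotation vector about the tool's x, y, z in units of 6 degrees (1.0 is 6 degrees), a list of three; "fingers": the closure, from 0 (fully open) to 1 (shut). In form: [{"dp": [tx, ty, tz], "turn": [wx, wy, wz], "fingers": fingers}, ...]. A call has 1 to 5 rows; each row shifts and turns the commanded pose from where the row before left it, along the tool's axes as they then stand; what a row does not reach is not made up. A row lasts 1/12 s, in which the tool goes at most 41.7 mm and 7.16 degrees, less where a joint would pass 70% of its speed; a pose out of reach is approached as far as the arm can. A call is refused whole if a number of a shift passes 1 or a number of a turn 1, either way. A call with a gripper value outside its range is refused whole. The fingers move at their own pace and stop on an object; "force" is the grip in N (left out, the last holds). Time passes only in rows, so rows that do not move let the fingers close. It gives the time, the measured TCP pose, the force, the opening and the grip force at its end, in the units of the state.
- r.sense(): the state, without advancing time (a new reading comes with each control period).
- r.grab_frame(name): name is "scene" or "side" or "wrist"; returns a dict with "pixels" (400x640x3 uint8, red, green, blue), "fx", "fy", "cx", "cy" (pixels), "pose" (4x4, takes a point from camera to world coordinates). Camera axes: x right, y down, z forward; pixel columns grow to the right and rows downward; lengths in mm; the calibration is good to about 2 mm. A picture is of the moment at which its call begins. There is no depth.
- r.sign_off(): hands the job in; it is judged then, once.
The state is a dict: "clock": time; "qpos": joint angles; "qvel": joint speeds; "joint_efforts": joint torques, N m; "eef_pos": TCP position; "tcp_rot": TCP orientation; "contact_force": force on the tool from outside, world axes, zero at the start; "wrist_torque": the same for the moment, N m; "opening": opening from 0.0 (shut) to 1.0 (fully open); "grasp_force": force on a finger pad.
Only numpy, scipy, OpenCV 4.12 (cv2) and the standard library are available. Lean on these libraries where they do the work, as an engineer would, in place of code of your own. Each camera call takes 0.05 s, during which the arm holds its last target. There are 200 camera calls.

## Working session

There is one attempt and no reset: what is moved stays moved. The work goes in short steps, Python scripts to look and compute and a tool call to move; the robot and the scene stay as the last step left them, time stands still between calls to the robot, and variables do not carry over. Pictures are saved under pics/ and viewed, at most 10 in all, crops included, and the job is handed in when it is done.

Besides the shell and the picture viewer there is one more tool, called after "Request:" as a command line: name --argument value ..., lists and objects as JSON in quotes. play_rows: Moves the arm, as the interface text tells. Its arguments: {"type":"object","properties":{"rows":{"type":"array"},"force":{"type":"number"}},"required":["rows"]}

```bash
mkdir -p pics
python3 - <<'E'
from rig import r
import cv2
for n in("scene","side"):
    f=r.grab_frame(n); cv2.imwrite(f"pics/{n}0.png",f["pixels"][:,:,::-1]); print(n,f["fx"],f["cx"],f["cy"],f["pose"].round(3).tolist())
print(r.sense())
E
```

```text
scene 421.0402621559522 327.5035306379401 201.49522433096277 [[0.82, -0.438, 0.367, 135.659], [-0.572, -0.617, 0.54, -444.433], [-0.01, -0.653, -0.757, 874.594], [0.0, 0.0, 0.0, 1.0]]
side 460.82570319069134 316.9642311947132 205.7939270297429 [[-0.997, 0.053, -0.047, 562.998], [0.067, 0.483, -0.873, 957.863], [-0.023, -0.874, -0.485, 548.609], [0.0, 0.0, 0.0, 1.0]]
{'clock': 0.1, 'qpos': array([ 1.18755808e+00,  3.53656549e-01,  1.63403558e+00,  6.50627510e-06,
        1.15521819e+00, -2.44055006e-03]), 'qvel': array([-0.0009581 ,  0.00062341, -0.00052083, -0.00090321,  0.00135697,
       -0.00019546]), 'joint_efforts': array([ 1.38588330e-03, -6.06358194e+01, -3.42819607e+01,  1.40782358e-04,
        3.84333267e-03, -3.78896743e-06]), 'eef_pos': array([232.15123984, 579.82821691, 230.59860597]), 'tcp_rot': array([-3.14027500e+00, -9.16482639e-06,  2.76079232e+00]), 'contact_force': array([-0.0729955 , -0.24866025,  0.46858525]), 'wrist_torque': array([-0.00202475,  0.03373938, -0.01191941]), 'grasp_force': 0.0, 'opening': 1.0043783669954587}
```

View pics/scene0.png

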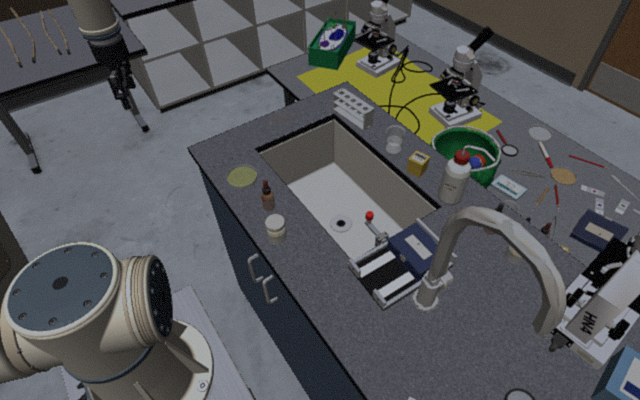

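View pics/side0.png

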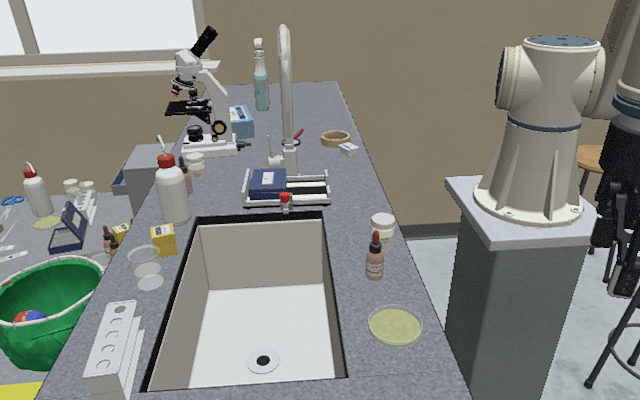

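The scene view shows the dock near (400,265), the red knob near (369,215), the faucet base near (427,295), and the jar and bottle near (275,225) and (268,195). In the side view the dock is near (287,187) and the knob near (286,197). I'll zoom in on both.

Run:
```python
import cv2,numpy as np
a=cv2.imread("pics/scene0.png")[200:315,335:475]; b=cv2.imread("pics/side0.png")[150:225,230:345]
A=cv2.resize(a,None,fx=5,fy=5,interpolation=cv2.INTER_CUBIC);B=cv2.resize(b,None,fx=6.5,fy=6.5,interpolation=cv2.INTER_CUBIC)
cv2.imwrite("pics/za.png",A);cv2.imwrite("pics/zb.png",B);print(A.shape,B.shape)
```

```text
(575, 700, 3) (488, 748, 3)
```

View pics/za.png

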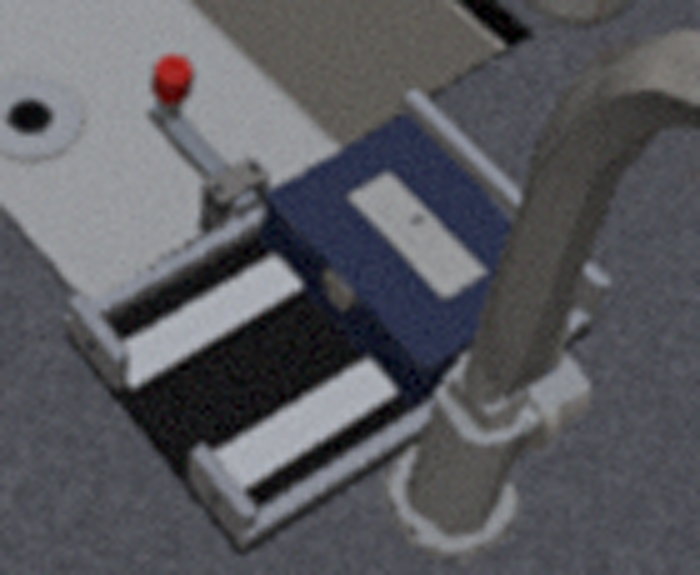

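View pics/zb.png

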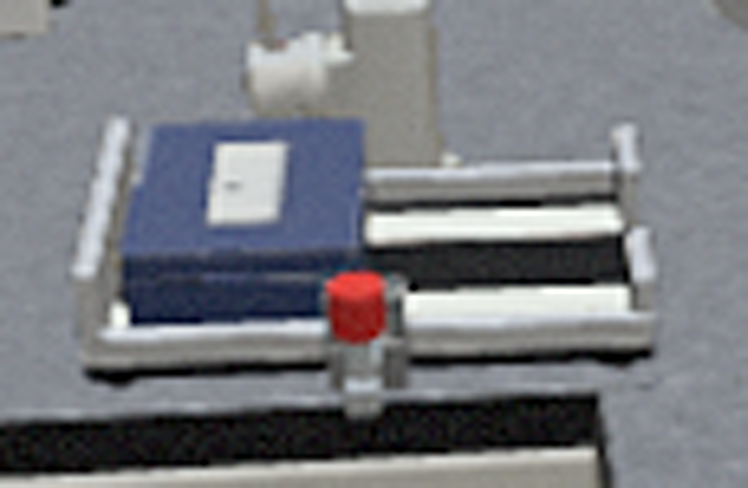

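The crops give the lid corners, knob, stops and far-wall ends. Next I fit the dock pose, box offset and bolt travel from both views.

```bash
cat > fit.py <<'E'
from rig import r
import numpy as np
from scipy.optimize import least_squares
F={n:r.grab_frame(n) for n in("scene","side")}
def proj(n,p):
    f=F[n];c=np.linalg.inv(f["pose"])@np.append(p,1);return np.array([f["fx"]*c[0]/c[2]+f["cx"],f["fy"]*c[1]/c[2]+f["cy"]])
px={"scene":lambda a:(np.array(a)+.5)/5-.5+[335,200],"side":lambda a:(np.array(a)+.5)/6.5-.5+[230,150]}
L=[("scene",(268,200),"lid",-1,1),("scene",(403,113),"lid",1,1),("scene",(430,362),"lid",-1,-1),
("side",(148,125),"lid",1,-1),("side",(362,120),"lid",-1,-1),("side",(360,248),"lid",-1,1),("side",(122,250),"lid",1,1),
("scene",(173,80),"knob",0,0),("side",(356,305),"knob",0,0),
("scene",(72,318),"fix",(-112,69,36),0),("scene",(240,527),"fix",(-112,-69,36),0),("side",(653,280),"fix",(-112,69,36),0),
("side",(78,272),"fix",(100,69,46),0),("side",(110,122),"fix",(100,-69,46),0),("scene",(413,92),"fix",(100,69,46),0)]
def w(v,p):
    c,s=np.cos(v[2]),np.sin(v[2]);return np.array([v[0]+c*p[0]-s*p[1],v[1]+s*p[0]+c*p[1],v[3]+p[2]])
def pt(v,k,a,b):
    if k=="lid":return w(v,(-60+v[4]+44.5*a,58.5*b,48))
    if k=="knob":return w(v,(-6,135-v[5],60))
    return w(v,a)
def res(v):return np.concatenate([proj(n,pt(v,k,a,b))-px[n](q) for n,q,k,a,b in L])
if __name__=="__main__":
    s=least_squares(res,[550,-100,0,7,100,4],loss="soft_l1",x_scale=[10,10,.1,10,10,10])
    v=s.x;print(v.round(3));print(res(v).reshape(-1,2).round(1).tolist())
    print("lid",w(v,(-60+v[4],0,48)),"home",w(v,(-60,0,48)),"knob",w(v,(-6,135-v[5],60)))
    # independent check: triangulate knob
    D=[];O=[]
    for n,q in(("scene",(173,80)),("side",(356,305))):
        f=F[n];u=px[n](q);d=f["pose"][:3,:3]@[(u[0]-f["cx"])/f["fx"],(u[1]-f["cy"])/f["fy"],1];D.append(d/np.linalg.norm(d));O.append(f["pose"][:3,3])
    A=sum(np.eye(3)-np.outer(d,d) for d in D);B=sum((np.eye(3)-np.outer(d,d))@o for d,o in zip(D,O));print("tri",np.linalg.solve(A,B))
E
python3 fit.py
```

```text
[ 5.87315e+02 -9.56600e+01 -2.80000e-02  2.80700e+00  1.00827e+02
  3.86600e+00]
[[-0.6, -0.7], [0.7, 0.4], [-0.3, 2.3], [-0.5, -0.1], [0.5, -0.6], [-0.1, -0.3], [-0.6, 0.8], [-0.3, 0.9], [0.5, 0.6], [-1.1, -3.4], [2.1, -0.1], [0.1, -0.5], [-0.3, 0.4], [0.2, -0.4], [0.3, -0.2]]
lid [628.12670899 -96.79022096  50.807337  ] home [527.33805207 -93.99997444  50.807337  ] knob [584.94629866  35.58896845  62.807337  ]
tri [586.14643363  36.22370538  64.87140193]
```

```bash
python3 - <<'E'
from fit import *
def ray(n,u):
    f=F[n];return f["pose"][:3,3],f["pose"][:3,:3]@[(u[0]-f["cx"])/f["fx"],(u[1]-f["cy"])/f["fy"],1]
def flat(n,u,z):
    o,d=ray(n,u);return (o+d*(z-o[2])/d[2]).round()
def tri(a,b):
    A=np.zeros((3,3));B=np.zeros(3)
    for n,u in(("scene",a),("side",b)):
        o,d=ray(n,u);d=d/np.linalg.norm(d);P=np.eye(3)-np.outer(d,d);A+=P;B+=P@o
    x=np.linalg.solve(A,B);return x.round()
print("base",flat("scene",(426,300),0),"side base",flat("side",(289,176),0))
print("top",tri((470,212),(285,28)))
for y in(-95,-165,-200,-250):print(y,[ (z,proj("scene",(600,y,z)).round()) for z in(0,200,300)])
for u in((430,290),(445,230),(490,210),(548,340)):
    o,d=ray("scene",u)
    for y in(-160,-190,-220): 
        print(u,y,(o+d*(y-o[1])/d[1]).round())
print(r.sense()["tcp_rot"])
f=r.grab_frame("wrist");T=f["pose"];print("wristcam",T.round(3).tolist(),f["fx"])
E
cat fit.py >/dev/null
```

```text
base [ 574. -193.    0.] side base [ 576. -208.    0.]
top [ 556. -231.  378.]
-95 [(0, array([406., 264.])), (200, array([418., 212.])), (300, array([427., 178.]))]
-165 [(0, array([426., 285.])), (200, array([443., 234.])), (300, array([454., 201.]))]
-200 [(0, array([437., 296.])), (200, array([456., 246.])), (300, array([468., 213.]))]
-250 [(0, array([452., 313.])), (200, array([475., 264.])), (300, array([491., 232.]))]
(430, 290) -160 [ 634. -160.  -66.]
(430, 290) -190 [ 581. -190.   34.]
(430, 290) -220 [ 529. -220.  133.]
(445, 230) -160 [ 611. -160.  200.]
(445, 230) -190 [ 561. -190.  271.]
(445, 230) -220 [ 511. -220.  342.]
(490, 210) -160 [ 761. -160.  158.]
(490, 210) -190 [ 695. -190.  233.]
(490, 210) -220 [ 629. -220.  309.]
(548, 340) -160 [ 5058.  -160. -6492.]
(548, 340) -190 [ 4539.  -190. -5715.]
(548, 340) -220 [ 4020.  -220. -4938.]
[-3.14105115e+00  2.77260654e-05  2.76079815e+00]
wristcam [[0.373, 0.891, 0.259, 166.27], [0.928, -0.357, -0.105, 606.39], [-0.001, 0.28, -0.96, 375.275], [0.0, 0.0, 0.0, 1.0]] 310.3987602999493
```

Request:
play_rows --rows '[{"dp":[0,0,0],"turn":[0,0,-0.85],"fingers":1},{"dp":[0,0,0],"turn":[0,0,-0.85],"fingers":1},{"dp":[0,0,0],"turn":[0,0,-0.85],"fingers":1},{"dp":[0,0,0],"turn":[0,0,-0.85],"fingers":1},{"dp":[-0.2,-0.4,0],"turn":[0,0,0],"fingers":1}]'

```text
clock: 0.77
eef_pos: [239.2, 565.9, 231.3]
tcp_rot: [3.14, -0.0, 3.124]
contact_force: [0.6, 0.0, -0.0]
opening: 0.297
grasp_force: 0.0
```

Request:
play_rows --rows '[{"dp":[-0.38,-0.82,0],"turn":[0,0,0],"fingers":1},{"dp":[-0.38,-0.82,0],"turn":[0,0,0],"fingers":1},{"dp":[-0.38,-0.82,0],"turn":[0,0,0],"fingers":1},{"dp":[-0.38,-0.82,0],"turn":[0,0,0],"fingers":1},{"dp":[-0.38,-0.82,0],"turn":[0,0,0],"fingers":1}]'

```text
clock: 1.18
eef_pos: [312.1, 396.7, 231.3]
tcp_rot: [3.141, 0.0, 3.117]
contact_force: [0.5, -0.4, 0.3]
opening: -0.001
grasp_force: 0.0
```

Request:
play_rows --rows '[{"dp":[-0.38,-0.82,0],"turn":[0,0,0],"fingers":1},{"dp":[-0.38,-0.82,0],"turn":[0,0,0],"fingers":1},{"dp":[-0.38,-0.82,0],"turn":[0,0,0],"fingers":1},{"dp":[-0.38,-0.82,0],"turn":[0,0,0],"fingers":1},{"dp":[-0.38,-0.82,0],"turn":[0,0,0],"fingers":1}]'

```text
clock: 1.6
eef_pos: [384.1, 230.8, 231.5]
tcp_rot: [3.141, 0.001, 3.117]
contact_force: [1.5, 0.2, 0.1]
opening: -0.0
grasp_force: 0.0
```

Request:
play_rows --rows '[{"dp":[-0.38,-0.82,0],"turn":[0,0,0],"fingers":1},{"dp":[-0.38,-0.82,0],"turn":[0,0,0],"fingers":1},{"dp":[-0.38,-0.82,0],"turn":[0,0,0],"fingers":1},{"dp":[-0.38,-0.82,0],"turn":[0,0,0],"fingers":1},{"dp":[-0.38,-0.82,0],"turn":[0,0,0],"fingers":1}]'

```text
clock: 2.02
eef_pos: [456.1, 64.8, 231.6]
tcp_rot: [3.141, 0.001, 3.117]
contact_force: [0.0, 0.9, 0.5]
opening: 0.003
grasp_force: 0.0
```

Request:
play_rows --rows '[{"dp":[-0.56,-0.82,0],"turn":[0,0,0],"fingers":1},{"dp":[-0.56,-0.82,0],"turn":[0,0,0],"fingers":1},{"dp":[-0.56,-0.82,0],"turn":[0,0,0],"fingers":1},{"dp":[-0.56,-0.82,0],"turn":[0,0,0],"fingers":1},{"dp":[0,0,0],"turn":[0,0,0],"fingers":1}]'

```text
clock: 2.43
eef_pos: [545.5, -72.0, 231.6]
tcp_rot: [-3.139, 0.003, 3.114]
contact_force: [-1.1, -0.4, 0.3]
opening: -0.001
grasp_force: 0.0
```

Run:
```python
from rig import r
import cv2
a=r.grab_frame("wrist")["pixels"];b=r.grab_frame("scene")["pixels"][120:320,280:600]
cv2.imwrite("pics/w1.png",a[:,:,::-1]);cv2.imwrite("pics/w1b.png",cv2.resize(b,None,fx=2.5,fy=2.5)[:,:,::-1])
```

```text
(no output)
```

View pics/w1.png

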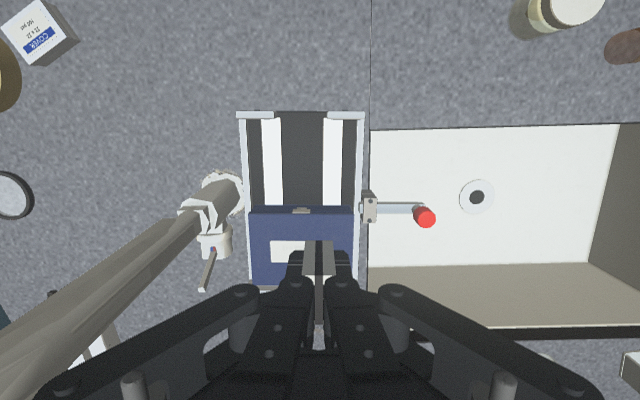

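View pics/w1b.png

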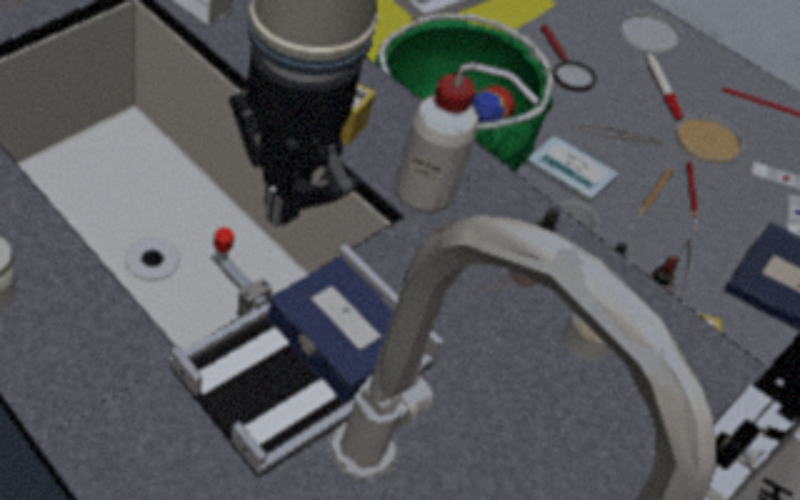

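The wrist view shows stops at (238,112) and (367,112), the lid's near edge from (250,207) to (355,212), and the knob at (425,215). The scene view shows the faucet arching away to −y, clear of the arm. I check the fit against these points.

Run:
```python
import fit
from fit import *
F["wrist"]=r.grab_frame("wrist");px["wrist"]=lambda a:np.array(a,float)
v=np.array([587.315,-95.66,-.028,2.807,100.827,3.866])
L[:]=[l for l in L if not(l[0]=="scene" and l[1] in((72,318),(240,527)))]
L+= [("wrist",(248.5,209),"lid",-1,-1),("wrist",(355,210),"lid",-1,1),("wrist",(425,216),"knob",0,0),("wrist",(238,112),"fix",(-112,-69,36),0),("wrist",(367,112),"fix",(-112,69,36),0)]
print(res(v).reshape(-1,2)[-5:].round(1).tolist())
v=least_squares(res,v,loss="soft_l1",x_scale=[10,10,.1,10,10,10]).x
print(v.round(3),res(v).reshape(-1,2).round(1).tolist())
print("lid",w(v,(-60+v[4],0,48)),"home",w(v,(-60,0,48)),"knob",w(v,(-6,135-v[5],60)))
```

```text
[[-7.9, 9.0], [-8.7, 8.2], [-9.6, 4.1], [-11.7, 4.3], [-8.8, 4.6]]
[ 5.83896e+02 -8.79460e+01 -4.40000e-02  4.26900e+00  1.00818e+02
  2.90100e+00] [[-3.4, -2.7], [-1.7, -1.1], [-4.0, 0.5], [1.0, 0.3], [2.2, 0.1], [0.9, 0.6], [0.3, 1.4], [-2.9, -1.4], [1.1, 1.8], [1.4, 0.7], [0.4, 1.0], [1.8, 0.0], [-2.0, -1.7], [-1.5, 5.5], [-1.5, 6.4], [-0.9, 3.2], [-3.4, -0.3], [0.5, 2.2]]
lid [624.67517065 -89.73868386  52.26917525] home [523.95424048 -85.31001087  52.26917525] knob [583.70484874  44.28896991  64.26917525]
```

Run:
```python
from fit import *
import cv2
F["wrist"]=r.grab_frame("wrist")
f=F["wrist"];print(r.sense()["eef_pos"],r.sense()["tcp_rot"],f["pose"].round(3).tolist(),f["fx"],f["fy"],f["cx"],f["cy"])
v=np.array([587.315,-95.66,-.028,2.807,100.827,3.866])
for n,roi in(("scene",(350,205,390,235)),("side",(270,185,300,210)),("wrist",(400,195,450,240))):
    p=F[n]["pixels"].astype(int);m=(p[...,0]>120)&(p[...,1]<80)&(p[...,2]<80);k=np.zeros_like(m);x0,y0,x1,y1=roi;k[y0:y1,x0:x1]=1;ys,xs=np.nonzero(m&k);print(n,xs.mean(),ys.mean(),xs.size,proj(n,w(v,(-6,135-v[5],60))))
cv2.imwrite("pics/w2.png",f["pixels"][:,:,::-1])
# projected TCP in wrist view
s=r.sense()["eef_pos"];print("tcp in wrist",proj("wrist",s),"scene",proj("scene",s),"side",proj("side",s))
```

```text
[541.59240242 -65.84385846 231.47861437] [3.14150220e+00 1.15431408e-04 3.11829185e+00] [[0.024, 0.96, 0.279, 470.436], [1.0, -0.023, -0.008, -64.242], [-0.001, 0.279, -0.96, 375.639], [0.0, 0.0, 0.0, 1.0]] 310.3987602999493 310.3987602999493 318.3641506290893 200.8511188996589
scene 369.1666666666667 213.8 30 [368.89775434 216.52526996]
side 284.60526315789474 196.64473684210526 76 [284.86262426 197.13134708]
wrist 412.9375 218.4375 32 [414.69505335 219.86626502]
tcp in wrist [318.90703095 255.93979379] scene [389.05614696 205.77170634] side [299.44441432 109.88752266]
```

Request:
play_rows --rows '[{"dp":[-0.72,-0.2,0],"turn":[0,0,0],"fingers":1},{"dp":[-0.72,-0.2,0],"turn":[0,0,0],"fingers":1},{"dp":[-0.72,-0.2,0.4],"turn":[0,0,0],"fingers":1},{"dp":[0,0,0.9],"turn":[0,0,0],"fingers":1},{"dp":[0,0,0.9],"turn":[0,0,0],"fingers":1}]'

```text
clock: 3.25
eef_pos: [630.3, -92.7, 143.7]
tcp_rot: [-3.141, 0.005, 3.118]
contact_force: [0.1, 0.3, -0.3]
opening: -0.003
grasp_force: 0.0
```

Request:
play_rows --rows '[{"dp":[0,0,0.8],"turn":[0,0,0],"fingers":1},{"dp":[0,0,0.5],"turn":[0,0,0],"fingers":1},{"dp":[0,0,0.25],"turn":[0,0,0],"fingers":1},{"dp":[0,0,0],"turn":[0,0,0],"fingers":1},{"dp":[0,0,0],"turn":[0,0,0],"fingers":1}]'

```text
clock: 3.67
eef_pos: [628.1, -92.5, 81.9]
tcp_rot: [-3.142, 0.0, 3.117]
contact_force: [0.7, 0.0, 0.9]
opening: 0.0
grasp_force: 0.0
```

Request:
play_rows --rows '[{"dp":[0,0,0.2],"turn":[0,0,0],"fingers":1},{"dp":[0,0,0.2],"turn":[0,0,0],"fingers":1},{"dp":[0,0,0.1],"turn":[0,0,0],"fingers":1},{"dp":[0,0,0.05],"turn":[0,0,0],"fingers":1},{"dp":[0,0,0],"turn":[0,0,0],"fingers":1}]'

```text
clock: 4.08
eef_pos: [627.5, -93.0, 58.9]
tcp_rot: [3.142, -0.001, 3.117]
contact_force: [0.3, -0.0, 0.2]
opening: -0.003
grasp_force: 0.0
```

Request:
play_rows --rows '[{"dp":[0,0,0.05],"turn":[0,0,0],"fingers":1},{"dp":[0,0,0.0],"turn":[0,0,0],"fingers":1},{"dp":[0,0,0.03],"turn":[0,0,0],"fingers":1},{"dp":[0,0,0],"turn":[0,0,0],"fingers":1}]'

```text
clock: 4.42
eef_pos: [627.8, -93.0, 56.1]
tcp_rot: [-3.142, 0.0, 3.117]
contact_force: [0.7, -0.0, 0.5]
opening: 0.002
grasp_force: 0.0
```

Request:
play_rows --rows '[{"dp":[0,0,0.05],"turn":[0,0,0],"fingers":1},{"dp":[0,0,0],"turn":[0,0,0],"fingers":1},{"dp":[0,0,0.02],"turn":[0,0,0],"fingers":1},{"dp":[0,0,0],"turn":[0,0,0],"fingers":1}]'

```text
clock: 4.75
eef_pos: [627.7, -93.0, 53.1]
tcp_rot: [3.142, -0.0, 3.117]
contact_force: [-0.2, 0.2, 0.1]
opening: 0.0
grasp_force: 0.0
```

Request:
play_rows --rows '[{"dp":[0,0,0.02],"turn":[0,0,0],"fingers":1},{"dp":[0,0,0],"turn":[0,0,0],"fingers":1}]'

```text
clock: 4.92
eef_pos: [627.8, -93.0, 52.9]
tcp_rot: [3.142, -0.0, 3.117]
contact_force: [-1.9, 1.2, 5.3]
opening: 0.002
grasp_force: 2.6
```

Request:
play_rows --rows '[{"dp":[0,0,0.015],"turn":[0,0,0],"fingers":1},{"dp":[0,0,0],"turn":[0,0,0],"fingers":1}]'

```text
clock: 5.08
eef_pos: [627.8, -93.0, 52.9]
tcp_rot: [3.142, 0.0, 3.117]
contact_force: [-4.1, 0.2, 10.3]
opening: 0.0
grasp_force: 5.3
```

Request:
play_rows --rows '[{"dp":[0.05,0,0],"turn":[0,0,0],"fingers":1},{"dp":[0.1,0,0],"turn":[0,0,0],"fingers":1},{"dp":[0.1,0,0],"turn":[0,0,0],"fingers":1}]'

```text
clock: 5.33
eef_pos: [619.5, -92.9, 53.0]
tcp_rot: [-3.141, 0.004, 3.117]
contact_force: [4.5, -0.3, 5.7]
opening: 0.002
grasp_force: 2.9
```

Request:
play_rows --rows '[{"dp":[0,0,0.01],"turn":[0,0,0],"fingers":1},{"dp":[0.04,0,0],"turn":[0,0,0],"fingers":1},{"dp":[0.06,0,0],"turn":[0,0,0],"fingers":1},{"dp":[0.06,0,0],"turn":[0,0,0],"fingers":1}]'

```text
clock: 5.67
eef_pos: [613.6, -92.9, 52.9]
tcp_rot: [-3.141, 0.005, 3.117]
contact_force: [3.3, -0.0, 8.0]
opening: 0.001
grasp_force: 3.9
```

```bash
cat > edge.py <<'E'
from fit import *
# box offset from home: near edge of lid, from the side view's blue along two lines on the lid top
import cv2
def off():
    v=np.array([587.315,-95.66,-.028,4.5,0,0]);p=F["side"]["pixels"].astype(np.float32)
    out=[]
    for y in(-30,-15,15,30,45):
        xs=np.arange(-112,-20,1.)if 0 else np.arange(-125,60,.5)
        uv=np.array([proj("side",w(v,(x,y,48))) for x in xs],np.float32)
        c=cv2.remap(p,uv[:,0][None],uv[:,1][None],cv2.INTER_LINEAR)[0]
        b=c[:,2]-c[:,0]>25
        out.append(xs[b].min()+104.5 if b.any() else None)
    return out
if __name__=="__main__":print(off(),r.sense()["contact_force"].round(1),r.sense()["eef_pos"].round(1))
E
python3 edge.py
```

```text
[np.float64(93.5), np.float64(93.5), np.float64(93.0), np.float64(93.0), np.float64(93.0)] [ 3.5 -0.7  9. ] [613.2 -92.8  52.9]
```

Request:
play_rows --rows '[{"dp":[0.05,0,0.012],"turn":[0,0,0],"fingers":1},{"dp":[0.06,0,0],"turn":[0,0,0],"fingers":1},{"dp":[0.06,0,0],"turn":[0,0,0],"fingers":1},{"dp":[0.06,0,0],"turn":[0,0,0],"fingers":1},{"dp":[0.06,0,0],"turn":[0,0,0],"fingers":1}]'

```text
clock: 6.18
eef_pos: [602.7, -92.7, 52.9]
tcp_rot: [-3.141, 0.007, 3.117]
contact_force: [5.2, -0.3, 11.0]
opening: 0.001
grasp_force: 5.0
```

```bash
python3 edge.py
```

```text
[np.float64(83.0), np.float64(83.0), np.float64(82.5), np.float64(82.5), np.float64(82.0)] [ 4.   0.3 11.1] [602.3 -92.7  52.9]
```

Request:
play_rows --rows '[{"dp":[0.08,0,0],"turn":[0,0,0],"fingers":1},{"dp":[0.09,0,0],"turn":[0,0,0],"fingers":1},{"dp":[0.09,0,0],"turn":[0,0,0],"fingers":1},{"dp":[0.09,0,0],"turn":[0,0,0],"fingers":1},{"dp":[0.09,0,0],"turn":[0,0,0],"fingers":1}]'

```text
clock: 6.7
eef_pos: [585.2, -92.3, 52.9]
tcp_rot: [-3.141, 0.007, 3.117]
contact_force: [6.5, -0.1, 10.0]
opening: 0.0
grasp_force: 5.2
```

Request:
play_rows --rows '[{"dp":[0.09,0,0],"turn":[0,0,0],"fingers":1},{"dp":[0.09,0,0],"turn":[0,0,0],"fingers":1},{"dp":[0.09,0,0],"turn":[0,0,0],"fingers":1},{"dp":[0.09,0,0],"turn":[0,0,0],"fingers":1},{"dp":[0.09,0,0],"turn":[0,0,0],"fingers":1}]'

```text
clock: 7.12
eef_pos: [567.2, -91.8, 52.9]
tcp_rot: [-3.141, 0.007, 3.117]
contact_force: [6.1, -0.0, 10.0]
opening: 0.001
grasp_force: 5.4
```

```bash
python3 edge.py
```

```text
[np.float64(47.0), np.float64(47.5), np.float64(47.5), np.float64(47.0), np.float64(48.0)] [ 3.   0.1 12.7] [566.6 -91.8  52.9]
```

Request:
play_rows --rows '[{"dp":[0.08,0,0],"turn":[0,0,0],"fingers":1},{"dp":[0.09,0,0],"turn":[0,0,0],"fingers":1},{"dp":[0.09,0,0],"turn":[0,0,0],"fingers":1},{"dp":[0.09,0,0],"turn":[0,0,0],"fingers":1},{"dp":[0.09,0,0],"turn":[0,0,0],"fingers":1}]'

```text
clock: 7.63
eef_pos: [549.8, -91.4, 52.9]
tcp_rot: [-3.141, 0.007, 3.117]
contact_force: [6.1, -0.3, 11.1]
opening: 0.006
grasp_force: 5.5
```

Request:
play_rows --rows '[{"dp":[0.09,0,0],"turn":[0,0,0],"fingers":1},{"dp":[0.09,0,0],"turn":[0,0,0],"fingers":1},{"dp":[0.09,0,0],"turn":[0,0,0],"fingers":1},{"dp":[0.09,0,0],"turn":[0,0,0],"fingers":1},{"dp":[0.05,0,0],"turn":[0,0,0],"fingers":1}]'

```text
clock: 8.05
eef_pos: [533.3, -91.1, 52.9]
tcp_rot: [-3.141, 0.007, 3.117]
contact_force: [5.9, -0.7, 10.8]
opening: -0.004
grasp_force: 5.7
```

```bash
python3 edge.py
```

```text
[np.float64(14.0), np.float64(13.5), np.float64(14.0), np.float64(13.5), np.float64(14.5)] [ 3.8  0.  12.2] [533.  -91.   52.9]
```

Request:
play_rows --rows '[{"dp":[0.05,0,0],"turn":[0,0,0],"fingers":1},{"dp":[0.05,0,0],"turn":[0,0,0],"fingers":1},{"dp":[0.05,0,0],"turn":[0,0,0],"fingers":1},{"dp":[0.05,0,0],"turn":[0,0,0],"fingers":1},{"dp":[0.03,0,0],"turn":[0,0,0],"fingers":1}]'

```text
clock: 8.57
eef_pos: [524.3, -90.9, 52.9]
tcp_rot: [-3.141, 0.007, 3.117]
contact_force: [6.6, -0.2, 10.3]
opening: 0.002
grasp_force: 5.8
```

Request:
play_rows --rows '[{"dp":[0.03,0,0],"turn":[0,0,0],"fingers":1},{"dp":[0.03,0,0],"turn":[0,0,0],"fingers":1},{"dp":[0.03,0,0],"turn":[0,0,0],"fingers":1},{"dp":[0.03,0,0],"turn":[0,0,0],"fingers":1}]'

```text
clock: 8.9
eef_pos: [519.9, -90.8, 52.9]
tcp_rot: [-3.141, 0.008, 3.117]
contact_force: [7.2, -0.2, 9.8]
opening: 0.005
grasp_force: 5.0
```

```bash
python3 edge.py
```

```text
[np.float64(2.5), np.float64(1.0), np.float64(1.5), np.float64(1.5), np.float64(1.5)] [ 6.6 -0.4 10.9] [519.7 -90.8  52.9]
```

Request:
play_rows --rows '[{"dp":[0.03,0,0.005],"turn":[0,0,0],"fingers":1},{"dp":[0.03,0,0],"turn":[0,0,0],"fingers":1},{"dp":[0.03,0,0],"turn":[0,0,0],"fingers":1},{"dp":[0.03,0,0],"turn":[0,0,0],"fingers":1},{"dp":[0,0,0],"turn":[0,0,0],"fingers":1}]'

```text
clock: 9.42
eef_pos: [515.6, -90.7, 52.9]
tcp_rot: [-3.14, 0.009, 3.117]
contact_force: [7.0, -0.6, 11.0]
opening: 0.003
grasp_force: 5.8
```

```bash
python3 edge.py
```

```text
[np.float64(2.5), np.float64(1.0), np.float64(1.5), np.float64(1.5), np.float64(1.5)] [ 8.4 -0.2 12.6] [515.5 -90.7  52.9]
```

Request:
play_rows --rows '[{"dp":[0,0,-0.1],"turn":[0,0,0],"fingers":1},{"dp":[0,0,-0.5],"turn":[0,0,0],"fingers":1},{"dp":[0,0,-0.9],"turn":[0,0,0],"fingers":1},{"dp":[0,0,-0.9],"turn":[0,0,0],"fingers":1},{"dp":[-0.2,0.6,0],"turn":[0,0,0],"fingers":1}]'

```text
clock: 9.93
eef_pos: [521.5, -68.7, 152.3]
tcp_rot: [-3.14, 0.006, 3.115]
contact_force: [1.2, -0.0, 0.0]
opening: 0.003
grasp_force: 0.0
```

Request:
play_rows --rows '[{"dp":[-0.4,0.9,0],"turn":[0,0,0],"fingers":1},{"dp":[-0.4,0.9,0],"turn":[0,0,0],"fingers":1},{"dp":[-0.4,0.9,0],"turn":[0,0,0],"fingers":1},{"dp":[-0.35,0.9,0],"turn":[0,0,0],"fingers":1},{"dp":[0,0,0],"turn":[0,0,0],"fingers":1}]'

```text
clock: 10.35
eef_pos: [587.1, 81.4, 146.7]
tcp_rot: [3.14, 0.001, 3.12]
contact_force: [0.2, -0.1, 0.6]
opening: 0.002
grasp_force: 0.0
```

```bash
python3 edge.py
python3 - <<'E'
from rig import r
import cv2
a=r.grab_frame("wrist")["pixels"];cv2.imwrite("pics/w3.png",a[:,:,::-1])
E
```

```text
[np.float64(2.5), np.float64(1.0), np.float64(1.5), np.float64(1.5), np.float64(1.5)] [ 0.2 -0.6  1.5] [584.6  77.2 146.1]
```

View pics/w3.png

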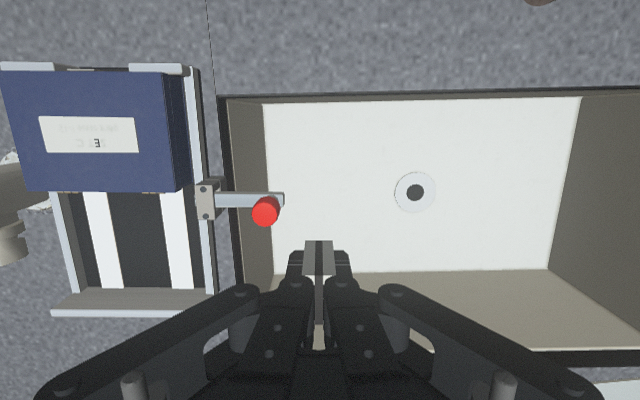

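The wrist view shows the box flush against both stops and the knob at (265,211), inward of the fingers. I lower them outside the knob.

Request:
play_rows --rows '[{"dp":[0,0,0.8],"turn":[0,0,0],"fingers":1},{"dp":[0,0,0.8],"turn":[0,0,0],"fingers":1},{"dp":[0,0,0.5],"turn":[0,0,0],"fingers":1},{"dp":[0,0,0.15],"turn":[0,0,0],"fingers":1},{"dp":[0,0,0],"turn":[0,0,0],"fingers":1}]'

```text
clock: 10.92
eef_pos: [583.5, 74.6, 55.2]
tcp_rot: [-3.141, -0.004, 3.115]
contact_force: [-1.0, 0.0, 0.0]
opening: -0.002
grasp_force: 0.0
```

Request:
play_rows --rows '[{"dp":[0,-0.2,0],"turn":[0,0,0],"fingers":1},{"dp":[0,-0.15,0],"turn":[0,0,0],"fingers":1},{"dp":[0,-0.1,0],"turn":[0,0,0],"fingers":1},{"dp":[0,-0.1,0],"turn":[0,0,0],"fingers":1},{"dp":[0,-0.1,0],"turn":[0,0,0],"fingers":1}]'

```text
clock: 11.33
eef_pos: [585.6, 49.7, 57.9]
tcp_rot: [3.141, 0.002, 3.116]
contact_force: [0.3, 2.5, 1.6]
opening: -0.003
grasp_force: 0.9
```

Request:
play_rows --rows '[{"dp":[0,-0.1,0],"turn":[0,0,0],"fingers":1},{"dp":[0,-0.1,0],"turn":[0,0,0],"fingers":1},{"dp":[0,-0.1,0],"turn":[0,0,0],"fingers":1},{"dp":[0,-0.1,0],"turn":[0,0,0],"fingers":1},{"dp":[0,-0.1,0],"turn":[0,0,0],"fingers":1}]'

```text
clock: 11.75
eef_pos: [584.4, 29.8, 56.8]
tcp_rot: [3.142, 0.0, 3.117]
contact_force: [-0.0, 1.7, 2.4]
opening: 0.003
grasp_force: 0.9
```

Request:
play_rows --rows '[{"dp":[0,-0.1,0],"turn":[0,0,0],"fingers":1},{"dp":[0,-0.1,0],"turn":[0,0,0],"fingers":1},{"dp":[0,-0.05,0],"turn":[0,0,0],"fingers":1},{"dp":[0,0,0],"turn":[0,0,0],"fingers":1}]'

```text
clock: 12.08
eef_pos: [584.1, 19.8, 56.7]
tcp_rot: [3.142, -0.0, 3.116]
contact_force: [0.7, 0.4, -0.6]
opening: -0.001
grasp_force: 0.1
```

Request:
play_rows --rows '[{"dp":[0,-0.05,0],"turn":[0,0,0],"fingers":1},{"dp":[0,-0.05,0],"turn":[0,0,0],"fingers":1},{"dp":[0,-0.04,0],"turn":[0,0,0],"fingers":1},{"dp":[0,-0.03,0],"turn":[0,0,0],"fingers":1},{"dp":[0,-0.03,0],"turn":[0,0,0],"fingers":1}]'

```text
clock: 12.5
eef_pos: [584.1, 18.0, 57.0]
tcp_rot: [3.133, 0.0, 3.114]
contact_force: [-0.5, 43.7, 2.7]
opening: -0.002
grasp_force: 22.0
```

Request:
play_rows --rows '[{"dp":[0,-0.03,0],"turn":[0,0,0],"fingers":1},{"dp":[0,-0.03,0],"turn":[0,0,0],"fingers":1}]'

```text
clock: 12.67
eef_pos: [584.1, 17.6, 57.1]
tcp_rot: [3.131, 0.0, 3.113]
contact_force: [-0.1, 55.8, 3.4]
opening: -0.003
grasp_force: 28.1
```

Firm stop reached. I back off and check the bolt travel.

Request:
play_rows --rows '[{"dp":[0,0.2,0],"turn":[0,0,0],"fingers":1},{"dp":[0,0.5,0],"turn":[0,0,0],"fingers":1},{"dp":[0,0.5,-0.5],"turn":[0,0,0],"fingers":1},{"dp":[0,0.2,-0.9],"turn":[0,0,0],"fingers":1},{"dp":[0,0,-0.9],"turn":[0,0,0],"fingers":1}]'

```text
clock: 13.08
eef_pos: [583.8, 67.3, 148.5]
tcp_rot: [-3.141, -0.004, 3.119]
contact_force: [0.9, -0.1, 0.6]
opening: -0.001
grasp_force: 0.0
```

Request:
play_rows --rows '[{"dp":[0,0,-0.5],"turn":[0,0,0],"fingers":1},{"dp":[0,0,0],"turn":[0,0,0],"fingers":1},{"dp":[0,0,0],"turn":[0,0,0],"fingers":1},{"dp":[0,0,0],"turn":[0,0,0],"fingers":1}]'

```text
clock: 13.42
eef_pos: [584.4, 65.5, 167.9]
tcp_rot: [-3.141, -0.002, 3.117]
contact_force: [-0.9, 0.8, 0.5]
opening: 0.001
grasp_force: 0.0
```

```bash
python3 - <<'E'
from fit import *
import cv2
F["wrist"]=r.grab_frame("wrist")
v=np.array([587.315,-95.66,-.028,4.5,0,0])
s=r.sense();print(s["eef_pos"],s["contact_force"])
for n,z in(("scene",60),("side",60),("wrist",68)):
    p=F[n]["pixels"].astype(int);m=((p[...,0]>110)&(p[...,1]<80)&(p[...,2]<80)).astype(np.uint8)
    q=proj(n,w(v,(-6,92,z)));k,lab,st,ce=cv2.connectedComponentsWithStats(m)
    i=1+np.argmin(np.linalg.norm(ce[1:]-q,axis=1)-.05*st[1:,4]);print(n,ce[i],st[i,4],{y:proj(n,w(v,(-6,y,z))).round(1).tolist() for y in(87,89,93,97)})
cv2.imwrite("pics/w4.png",F["wrist"]["pixels"][:,:,::-1])
E
python3 edge.py
```

```text
[584.23907159  65.45778984 167.20552853] [ 0.41548333 -0.96942483 -0.33430727]
scene [379.67567568 225.05405405] 37 {87: [380.0, 228.0], 89: [379.5, 227.4], 93: [378.5, 226.3], 97: [377.4, 225.2]}
side [285.01587302 188.92063492] 63 {87: [285.2, 187.7], 89: [285.2, 188.1], 93: [285.2, 188.8], 97: [285.1, 189.6]}
wrist [232.95454545 203.4607438 ] 484 {87: [227.1, 204.8], 89: [229.6, 204.8], 93: [234.5, 204.8], 97: [239.5, 204.8]}
[np.float64(2.5), np.float64(1.5), np.float64(1.0), np.float64(1.5), np.float64(1.5)] [0.1 0.5 0.1] [584.6  65.5 167.6]
```

View pics/w4.png

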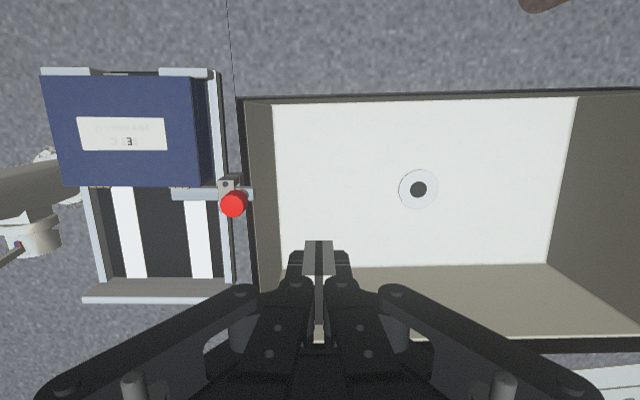

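Run:
```python
from fit import *
import cv2
f=F["wrist"]=r.grab_frame("wrist");v=np.array([587.315,-95.66,-.028,4.5,0,0])
P=lambda *a:proj("wrist",w(v,a)).round(1).tolist()
print("guide y69,84 z40",P(-6,69,40),P(-6,84,40),"rail outer -69,69 far wall z46",P(100,-69,46),P(100,69,46),"stops",P(-112,-69,36),P(-112,69,36))
c=f["pixels"][160:230,160:270,::-1];cv2.imwrite("pics/w5.png",cv2.resize(c,None,fx=7,fy=7,interpolation=cv2.INTER_CUBIC))
```

```text
guide y69,84 z40 [215.8, 194.4] [232.5, 194.4] rail outer -69,69 far wall z46 [81.4, 301.2] [223.6, 301.6] stops [35.5, 66.4] [205.6, 66.8]
```

View pics/w5.png

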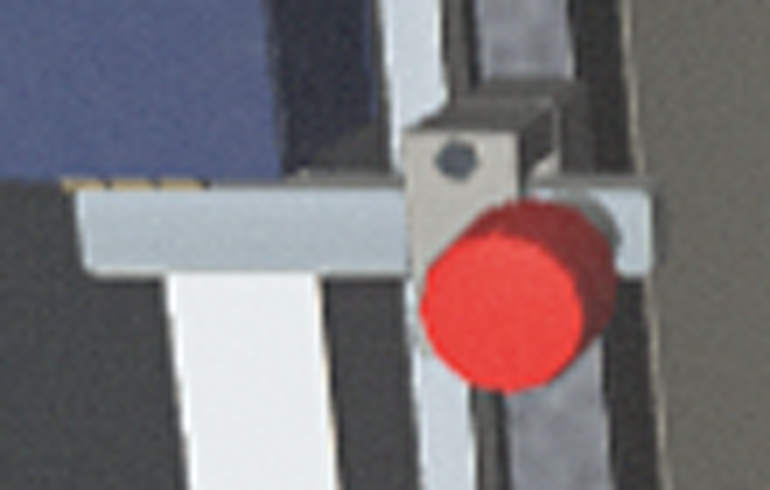

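The crop puts the guide at columns 218–234 and the knob top at 231.7. Correcting for the guide's bias gives a knob y of about 89 mm, which is fully across, and the box is still home.

```bash
python3 -c "
from rig import r
print(r.sign_off())"
```

```text
the job is handed in; nothing more can be done
None
```

The slide box is home against both front stops and the bolt is fully across behind it; I read about 11–13 N on the lid, the bolt push briefly reached about 56 N at its end stop, and the job is handed in.

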